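# Reset the roller-lane stop and feed the tube crate

## Robot

A 7-joint arm with a two-finger parallel gripper is mounted at the origin on the work surface. World frame = base frame: x ahead of the robot, y to its left, z up, the work surface at z = 0. Lengths are in mm, angles in rad, forces in N, time in s.
With the tool pointing down it reaches from about 400 to 875 mm from the base axis. Payload 4.4 kg.
Tool frame: the origin (TCP) lies at the very end of the fingers, on their centre line; the grasp point (between the pads) lies 19 mm behind it; z points along the fingers, y is the line along which they close (so a half turn about z gives the same grasp; the last joint's range is limited). The gripper opens to 85 mm and grips with 20 to 120 N. Pads are 22 mm wide; open, the fingers measure 114 mm over their backs; the gripper's body (76 mm by 85 mm) begins 54 mm behind the grasp point. The pads swing forward as they close: fully open they stand 13 mm farther back than shut.
Start: joints at [-1.304, 0.628, 0.038, 1.517, -0.027, 0.996, -0.02], TCP at [212.325, 614.358, 231.313] pointing down, gripper open.
Joint ranges: [-3.06, 3.06], [-0.37, 2.12], [-1.25, 1.32], [0.18, 2.47], [-1.1, 4.24], [0.23, 1.98], [-2.94, 2.94]. Speed limits (rad/s): [2.57, 2.57, 3.14, 3.14, 3.14, 3.14, 3.14].

## Interface

Orientations are given as [roll, pitch, yaw] about the fixed x, y, z axes, in that order (R = Rz(yaw) Ry(pitch) Rx(roll)).
In Python, from cell import ctrl gives the robot as it stands.
- The arm moves only by the tool step_arm, never from a script. Its argument "series" is a list that holds one entry, the list of rows, each a list of 7 numbers: the turn, a rotation vector about the tool's x, y, z as a fraction of full scale, then the shift along the tool's x, y, z as a fraction of full scale, then the closure, from 0 (fully open) to 1 (shut). In form: [[[ax, ay, az, tx, ty, tz, gripper], ...]]. A call has 1 to 12 rows; each row shifts and turns the commanded pose from where the row before left it, along the tool's axes as they then stand; what a row does not reach is not made up. Full scale, the value 1, is 150 mm for a shift and 45 degrees for a turn. A row lasts 1/10 s, in which the tool goes at most 50 mm and 8.59 degrees, less where a joint would pass 70% of its speed; a pose out of reach is approached as far as the arm can. A call with a number of a shift or a turn outside -1 to 1 is refused whole. A call with a gripper value outside its range is refused whole. The fingers move at their own pace and stop on an object; the grip force is fixed at half the most. Time passes only in rows, so rows that do not move let the fingers close. It gives the time, the measured TCP pose, the force, the opening and the grip force at its end, in the units of the state.
- ctrl.read_state(): the state, without advancing time (a new reading comes with each control period).
- ctrl.get_image(name): name is "scene" or "top" or "wrist"; returns a dict with "img" (384x512x3 uint8, red, green, blue), "fx", "fy", "cx", "cy" (pixels), "dist" ([k1, k2, p1, p2, k3] as OpenCV has them; the pictures are not rectified), "R" (3x3) and "t" (3): a world point X has camera coordinates R X + t. Camera axes: x right, y down, z forward; pixel columns grow to the right and rows downward; lengths in mm; the calibration is good to about 2 mm. A picture is of the moment at which its call begins. There is no depth.
- ctrl.finish_job(): hands the job in; it is judged then, once.
Trained networks look in a picture, given as the dict that the camera call returned (one of the last four; its "shot" number tells which), for a name from the list of things; names that differ only in an ending like _2 or _b are one class to them, and where a whole thing is asked for, a point or a joint stands for the part that bears it (a point fixed in the world has none). Each returns a list of dicts, best first, with "score" (0 to 1); they miss things now and then, are a little off and sometimes report something else, mostly with a low value. They report only what shows in the picture. A call takes as long as a camera call.
- ctrl.recognise(picture, thing): "centre" ([column, row] in pixels, amid what is visible of it).
The state is a dict: "clock": time; "qpos": joint angles; "qd": joint speeds; "tau": joint torques, N m; "eef_pos": TCP position; "tool_rot": TCP orientation; "force": force on the tool from outside, world axes, zero at the start; "torque": the same for the moment, N m; "width": finger opening in mm; "gripper_force": force on a finger pad.
Only numpy, scipy, OpenCV 4.12 (cv2) and the standard library are available. Lean on these libraries where they do the work, as an engineer would, in place of code of your own. Each camera call takes 0.05 s, during which the arm holds its last target. There are 200 camera calls.

## Task

Free the red clamp knob of the blue stop on the roller lane, slide the stop until its white pointer is in line with the orange mark, and turn the knob fully tight again. Then push the teal tube crate along the rollers, without lifting it, until it rests flat against the locked stop, and let go. Leave the wash bottle, beaker, jar and tip box as they stand.

Things in the scene. Friction and masses are not known exactly. Their poses are not given: they have to be found in the camera images.
- lane: Fixed roller lane, 275 x 570 mm, on the table. Origin at table height under the middle of the channel; y is the crate's way towards the stop, x points across it away from the robot, z up. 18 free rollers, tops at z = 45 mm, y -265 to +245 mm, between two guide walls: inner faces at x = -66 and +66 mm, 10 mm thick, tops at z = 58 mm. The stop's square rail runs along y at x = 105 mm.
- lamp_bar (a point): Middle of the fixed lamp bar, a 14 mm tube with a 22 mm wide white strip, along the lane's y over the rail, 280 mm above the table, 530 mm long with an upright post at each end. It blocks a tool held upright over the knob: lean the tool towards the robot, along the knob's axis.
- clamp_knob (a joint): Angle of the red clamp knob, rad: 0 = fully tight (end stop); grows counter-clockwise, seen looking at the knob along its axis (loosening), to an end stop at 1.4. The clamp bites below about 0.6 and is free above 0.9; tight, the stop holds 20 N or more. It stays where left and takes up to 0.2 N m to turn. It starts tight, at 0 to 0.2.
- knob_grip (a point): Grip point of the clamp knob, on its axis, about 130 mm above the table. z: the knob's axis, pointing out of it, leaning 35 degrees from vertical towards the robot (-x of the lane). x: along the grip bar, 50 mm long, 14 mm thick (y), from 21 mm below to 9 mm above this point along z; a 38 mm disc lies under the bar. Turns with the knob, travels with the stop.
- stop_pointer (a point): Tip of the white pointer of the blue stop carriage, at the same lane y as the knob's axis. The carriage slides along the lane's y only, 230 mm of travel, about 2 N of friction when freed; it can be moved by the gripped knob. Axes as the lane's.
- stop_face (a point): Middle of the flat face of the stop arm that meets the crate; it looks to -y of the lane, 40 mm before the pointer in lane y. The arm is a blue plate across the rollers, 12 mm thick, 60 to 88 mm above the table, lane x -60 to +75 mm. Axes as the lane's.
- mark_orange: Orange mark, a small tab (9 mm wide along the lane, 43 mm across it, top 28 mm above the table) fixed on the white scale strip beyond the rail: the place for the pointer. Origin under the tab, in line with its middle in lane y; axes as the lane's.
- mark_blue: Blue mark, the same tab for another crate: not used now.
- crate_center (a point): Centre of the teal tube crate, a closed block 112 (x, across the lane) x 90 (y, along it) x 60 mm (z) with tube caps rising 15 mm above its top; 0.3 to 0.65 kg; axes nearly those of the lane. It stands on the rollers, this point 75 mm above the table, and rolls very easily.
- crate_front (a point): Middle of the crate's front face (its +y face, the one that meets the stop), half-way up.
- wash_bottle: White wash bottle with a red cap, 62 mm across, 165 mm tall, standing on the robot's side of the lane. Origin under its centre.
- beaker: Glass beaker, 68 mm across, 85 mm tall, on the robot's side of the lane. Origin under its centre.
- jar: White jar with a green lid, 60 mm across, 100 mm tall, on the robot's side of the lane. Origin under its centre.
- tip_box: Blue and white pipette-tip box, 75 x 110 x 50 mm, standing beyond the lane. Origin under its centre.

How it is judged:
By the outcome, as a careful person would: the job done as asked, in the order asked, and still so for the second after the job is handed in, with the robot touching nothing.
It also fails if it takes over 64 s, if anything falls off the work surface, if the arm or the gripper's body presses on something with over 40 N, if the wrist force passes 120 N, or if a joint passes its speed limit or range.

## Working session

There is one attempt and no reset: what is moved stays moved. The work goes in short steps, Python scripts to look and compute and a tool call to move; the robot and the scene stay as the last step left them, time stands still between calls to the robot, and variables do not carry over. Pictures are saved under pics/ and viewed, at most 10 in all, crops included, and the job is handed in when it is done.

Besides the shell and the picture viewer there is one more tool, called after "Emit:" as name(argument=value, ...), one argument or row to a line, values as JSON. step_arm: Moves the arm, as the interface text tells. Shift numbers are shares of 150 mm and turn numbers shares of 45 degrees, none past 1 either way. Its arguments: {"type":"object","properties":{"series":{"type":"array","items":{"type":"array","items":{"type":"array","items":{"type":"number","minimum":-1,"maximum":1}}}}},"required":["series"]}

```bash
mkdir -p pics; ls; cat > h.py <<'E'
import numpy as np, cv2
from cell import ctrl
from scipy.spatial.transform import Rotation as Ro
def ray(p,px):
    K=np.array([[p["fx"],0,p["cx"]],[0,p["fy"],p["cy"]],[0,0,1.]])
    u=cv2.undistortPoints(np.array([[px]],float),K,np.array(p["dist"],float))[0,0]
    R=np.array(p["R"]);t=np.array(p["t"])
    return -R.T@t, R.T@np.array([u[0],u[1],1])
def onz(p,px,z):
    c,d=ray(p,px); return c+d*(z-c[2])/d[2]
def tri(obs):
    A=np.zeros((3,3));b=np.zeros(3)
    for p,px in obs:
        c,d=ray(p,px);d=d/np.linalg.norm(d);M=np.eye(3)-np.outer(d,d);A+=M;b+=M@c
    return np.linalg.solve(A,b)
def proj(p,X):
    K=np.array([[p["fx"],0,p["cx"]],[0,p["fy"],p["cy"]],[0,0,1.]])
    return cv2.projectPoints(np.array(X,float).reshape(-1,1,3),cv2.Rodrigues(np.array(p["R"]))[0],np.array(p["t"],float),K,np.array(p["dist"],float))[0][:,0]
def save(p,n): cv2.imwrite("pics/"+n,p["img"][:,:,::-1])
E
python3 - <<'E'
from h import *
a=ctrl.get_image("scene");b=ctrl.get_image("top")
i=np.hstack([a["img"],b["img"]]);save(a,"s0.png");save(b,"t0.png")
hs={"lane":0,"lamp_bar":280,"clamp_knob":130,"knob_grip":130,"stop_pointer":30,"stop_face":74,"mark_orange":28,"mark_blue":28,"crate_center":75,"crate_front":75,"wash_bottle":80,"beaker":40,"jar":50,"tip_box":25}
for n,z in hs.items():
    for q,P in (("s",a),("t",b)):
        for r in ctrl.recognise(P,n)[:2]:
            print(n,q,round(r["score"],2),np.round(r["centre"]),np.round(onz(P,r["centre"],z)))
s=ctrl.read_state();print(s["eef_pos"],s["tool_rot"],s["clock"])
E
```

```text
pics
lane s 0.93 [238. 244.] [590. -41.   0.]
lane s 0.24 [185. 181.] [356.  35.   0.]
lane t 0.62 [281. 187.] [603.  -4.   0.]
lamp_bar s 0.92 [237. 243.] [ 686. -161.  280.]
lamp_bar t 0.76 [284. 186.] [574.  -4. 280.]
clamp_knob t 0.48 [243. 170.] [629.  90. 130.]
knob_grip s 0.48 [282. 186.] [631.  84. 130.]
knob_grip t 0.63 [243. 169.] [630.  92. 130.]
stop_pointer s 0.68 [279. 204.] [620.  98.  30.]
stop_pointer t 0.9 [250. 168.] [649.  79.  30.]
stop_pointer t 0.17 [276. 270.] [386.   3.  30.]
stop_face s 0.85 [280. 205.] [638.  72.  74.]
stop_face s 0.64 [240. 240.] [613. -62.  74.]
stop_face t 0.91 [251. 170.] [638.  73.  74.]
mark_blue s 0.4 [331. 208.] [734. 163.  28.]
crate_center s 0.92 [159. 266.] [ 505. -216.   75.]
crate_center t 0.8 [365. 221.] [ 516. -215.   75.]
crate_front s 0.95 [159. 261.] [ 496. -207.   75.]
wash_bottle s 0.68 [162. 268.] [ 515. -219.   80.]
wash_bottle s 0.59 [220. 148.] [412. 131.  80.]
wash_bottle t 0.72 [223. 257.] [417. 137.  80.]
beaker s 0.72 [184. 182.] [382.  11.  40.]
beaker s 0.35 [128. 235.] [ 369. -189.   40.]
beaker t 0.68 [276. 267.] [393.   6.  40.]
jar s 0.64 [127. 237.] [ 377. -197.   50.]
jar t 0.85 [354. 270.] [ 389. -192.   50.]
jar t 0.5 [363. 219.] [ 520. -214.   50.]
tip_box s 0.87 [304. 300.] [802. -85.  25.]
tip_box t 0.7 [311. 114.] [798. -80.  25.]
[212.35439989 614.3630969  231.29151736] [ 3.14158689e+00 -7.25465328e-06  2.80875517e+00] 1.5
```

```bash
python3 - <<'E'
import cv2
a=cv2.imread("pics/s0.png");b=cv2.imread("pics/t0.png")
cv2.imwrite("pics/s0c.png",cv2.resize(a[130:330,90:370],(784,560),interpolation=3))
cv2.imwrite("pics/t0c.png",cv2.resize(b[90:300,170:430],(743,600),interpolation=3))
E
```

```text
(no output)
```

View pics/s0c.png

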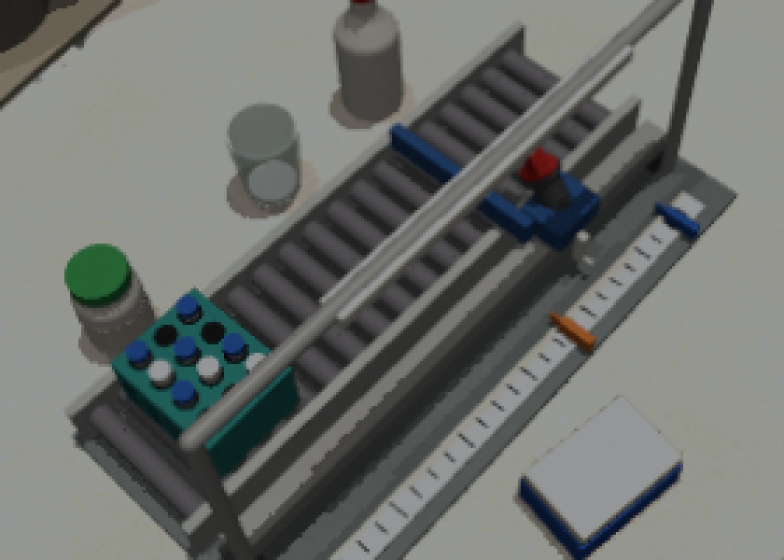

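View pics/t0c.png

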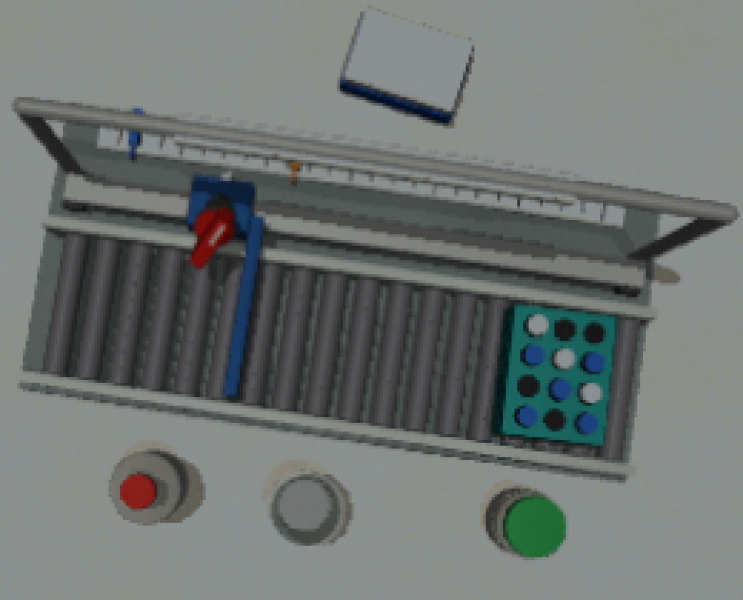

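```bash
python3 - <<'E'
from h import *
a=ctrl.get_image("scene");b=ctrl.get_image("top")
T=lambda x,y:(170+x/2.858,90+y/2.857); S=lambda x,y:(90+x/2.8,130+y/2.8)
P=[onz(b,T(*q),58)[:2] for q in [(45,222),(652,315),(22,382),(630,475)]]
print(np.round(P))
for i in (0,2):
    d=P[i]-P[i+1];print("yaw",np.degrees(np.arctan2(-d[0],d[1])),"len",np.linalg.norm(d))
c=np.mean(P,0);d=P[0]+P[2]-P[1]-P[3];th=np.arctan2(-d[0],d[1]);print("lane",c,np.degrees(th))
Q=np.array([[np.cos(th),-np.sin(th)],[np.sin(th),np.cos(th)]])
def L(n,X): print(n,np.round(X,1),"lane",np.round(Q.T@(X[:2]-c),1))
L("mark t",onz(b,T(294,173),28));L("mark s",onz(a,S(573,331),26));L("mark tri",tri([(a,S(573,331)),(b,T(294,173))]))
L("ptr t",onz(b,T(227,175),28));L("ptr s",onz(a,S(588,262),28));L("ptr tri",tri([(a,S(588,262)),(b,T(227,175))]))
L("knob t",onz(b,T(213,235),135));L("knobnet tri",tri([(a,(282,186)),(b,(243,169))]))
L("crate t",onz(b,T(561,372),105))
L("stopface t",onz(b,T(247,310),88))
w=ctrl.get_image("wrist");R=np.array(w["R"]);t=np.array(w["t"]);C=-R.T@t
s=ctrl.read_state();Rt=Ro.from_euler("xyz",s["tool_rot"]).as_matrix()
print("cam in tool",Rt.T@(C-s["eef_pos"]),"axes",np.round(Rt.T@R.T,3),w["fx"],w["cx"])
E
```

```text
[[ 641.  243.]
 [ 570. -304.]
 [ 497.  258.]
 [ 427. -285.]]
yaw -7.416184520917006 len 551.9697084779735
yaw -7.319177080680503 len 547.1979277238584
lane [533.88441692 -22.11316025] -7.367891368473627
mark t [696.6  19.5  28. ] lane [156.   62.1]
mark s [717.2  13.9  26. ] lane [177.2  59.2]
mark tri [ 7.068e+02  2.310e+01 -6.000e-01] lane [165.7  67. ]
ptr t [693.3  81.2  28. ] lane [144.9 123. ]
ptr s [692.9  79.   28. ] lane [144.7 120.6]
ptr tri [693.   80.8  26. ] lane [144.6 122.4]
knob t [621.9  86.8 135. ] lane [ 73.3 119.3]
knobnet tri [630.1  90.3 123.6] lane [ 81.  123.8]
crate t [ 515.2 -212.1  105. ] lane [   5.9 -190.8]
stopface t [563.6  57.9  88. ] lane [19.2 83.2]
cam in tool [ 7.89158027e+01 -3.09447269e-02 -1.43493366e+02] axes [[-0.001 -0.953 -0.304]
 [ 1.    -0.001  0.   ]
 [-0.    -0.304  0.953]] 345.94231547025737 253.28276240139277
```

```bash
cat >> h.py <<'E'
LC=np.array([533.9,-22.1]);TH=np.radians(-7.37)
RL=Ro.from_euler("z",TH).as_matrix()
def l2w(v): return RL@np.array(v,float)+np.array([*LC,0])
def w2l(X): return RL.T@(np.array(X)-np.array([*LC,0]))
AX=np.array([-np.sin(np.radians(35)),0,np.cos(np.radians(35))])
EX=np.array([-np.cos(np.radians(35)),0,-np.sin(np.radians(35))]) # perp to axis, towards robot
def Rt(phi): # tool rot, z=-knob axis, tool x at angle phi (CCW seen from outside) from EX
    x=Ro.from_rotvec(AX*phi).apply(EX); z=-AX
    return RL@np.column_stack([x,np.cross(z,x),z])
def cur():
    s=ctrl.read_state();return np.array(s["eef_pos"]),Ro.from_euler("xyz",s["tool_rot"]).as_matrix(),s
def todo(p,R):
    p0,R0,s=cur(); rv=Ro.from_matrix(R0.T@R).as_rotvec()
    print("turn deg",np.round(np.degrees(rv),2),"frac",np.round(np.degrees(rv)/45,4),"shift tool now",np.round(R0.T@(p-p0)/150,4),"shift after turn",np.round(R.T@(p-p0)/150,4),"|d|",np.linalg.norm(p-p0))
E
python3 - <<'E'
from h import *
b=ctrl.get_image("top")
T=lambda x,y:(170+x/2.858,90+y/2.857)
G=l2w([78,121,130]);n=RL@AX
for q in [(197,262),(232,205)]:
    c,d=ray(b,T(*q));X=c+d*(n@(G+9*n-c))/(n@d);v=RL.T@(X-G);print(np.round(v,1),np.degrees(np.arctan2(v@np.cross(AX,EX),v@EX)))
phi=np.radians(-20);
todo(G+150*n,Rt(phi));print(G+150*n,cur()[2]["clock"])
E
```

```text
[-27.7   9.1  -8.4] -18.186195898957894
[ 19.7 -14.7  24.8] 154.18682408571348
turn deg [ -9.56 -33.7    8.04] frac [-0.2125 -0.7489  0.1786] shift tool now [-3.1963 -2.5309 -0.144 ] shift after turn [-3.1609 -2.1767  1.3832] |d| 611.9234320335385
[541.45136538  98.93124249 252.87280664] 1.7
```

Emit:
step_arm(
  series=[
    [[0, 0, 0, -0.24, -0.19, -0.02, 0], [0, 0, 0, -0.24, -0.19, -0.02, 0], [0, 0, 0, -0.24, -0.19, -0.02, 0], [0, 0, 0, -0.24, -0.19, -0.02, 0], [0, 0, 0, -0.24, -0.19, -0.02, 0], [0, 0, 0, -0.24, -0.19, -0.02, 0], [0, 0, 0, -0.24, -0.19, -0.02, 0], [0, 0, 0, -0.24, -0.19, -0.02, 0], [0, 0, 0, -0.24, -0.19, -0.02, 0], [0, 0, 0, -0.24, -0.19, -0.02, 0], [0, 0, 0, -0.24, -0.19, -0.02, 0], [0, 0, 0, -0.24, -0.19, -0.02, 0]],
  ],
)

```text
clock: 2.9
eef_pos: [509.7, 148.3, 267.7]
tool_rot: [3.141, 0.0, 2.809]
force: [1.0, -0.0, -1.0]
width: 85.3
gripper_force: 0.0
```

Emit:
step_arm(
  series=[
    [[-0.042, -0.15, 0.036, 0, 0, 0, 0], [-0.042, -0.15, 0.036, 0, 0, 0, 0], [-0.042, -0.15, 0.036, 0, 0, 0, 0], [-0.042, -0.15, 0.036, 0, 0, 0, 0], [-0.042, -0.15, 0.036, 0, 0, 0, 0], [0, 0, 0, 0, 0, 0, 0], [0, 0, 0, 0, 0, 0, 0]],
  ],
)

```text
clock: 3.6
eef_pos: [511.7, 143.3, 267.4]
tool_rot: [2.982, 0.484, 2.644]
force: [0.3, -0.2, 1.1]
width: 85.2
gripper_force: 0.0
```

```bash
python3 - <<'E'
from h import *
G=l2w([78,121,130]);n=RL@AX
todo(G+130*n,Rt(np.radians(-22)));p,R,s=cur();print(p,s["clock"],np.round(s["qpos"],2))
w=ctrl.get_image("wrist");save(w,"w1.png")
for k in("knob_grip","clamp_knob","stop_pointer","mark_orange"):print(k,[(round(r["score"],2),np.round(r["centre"])) for r in ctrl.recognise(w,k)[:2]])
E
```

```text
turn deg [-3.01 -5.23  3.44] frac [-0.067  -0.1162  0.0763] shift tool now [-0.2467 -0.1936  0.3359] shift after turn [-0.2273 -0.1973  0.3473] |d| 68.93343333013271
[511.68701115 143.33186379 267.39240939] 3.6 [-0.9   0.3   0.47  2.22  0.6   0.29  0.09]
knob_grip []
clamp_knob [(0.64, array([233., 206.]))]
stop_pointer [(0.69, array([205., 176.])), (0.69, array([229., 205.]))]
mark_orange []
```

View pics/w1.png

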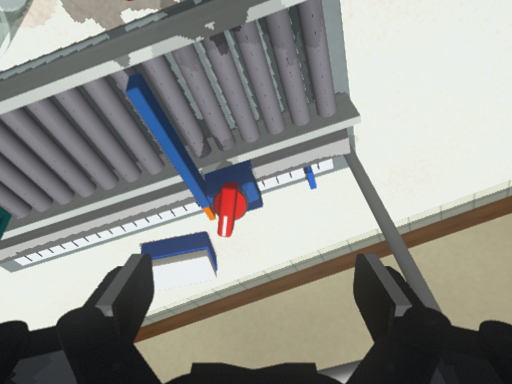

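```bash
cat >> h.py <<'E'
from scipy.optimize import minimize
def mask(p):
    h=cv2.cvtColor(p["img"],cv2.COLOR_RGB2HSV);m=(((h[...,0]<7)|(h[...,0]>172))&(h[...,1]>150)&(h[...,2]>60)).astype(np.uint8)
    n,l,st,c=cv2.connectedComponentsWithStats(cv2.morphologyEx(m,cv2.MORPH_CLOSE,np.ones((7,7))))
    return l,st,c
def kmodel(p,v,dz=(-27,-21)):
    gx,gy,gz,phi=v;n=RL@AX;G=l2w([gx,gy,gz]);x=-Rt(phi)[:,0];y=np.cross(n,x);S=4
    im=np.zeros((384*S//2,512*S//2),np.uint8);a=np.linspace(0,2*np.pi,24)
    bar=[G+i*25*x+j*7*y+k*n for i in(-1,1) for j in(-1,1) for k in(-21,9)]
    dis=[G+19*(np.cos(t)*x+np.sin(t)*y)+k*n for t in a for k in dz]
    for pts in(bar,dis):
        q=(proj(p,pts)*16*S/2).astype(np.int32);cv2.fillConvexPoly(im,cv2.convexHull(q),255,shift=4)
    return cv2.resize(im,(512,384),interpolation=cv2.INTER_AREA)/255.
def fitknob(ps,v0):
    Ms=[]
    for p in ps:
        l,st,c=mask(p);q=proj(p,[l2w(v0[:3])])[0];i=1+np.argmin(np.linalg.norm(c[1:]-q,axis=1)-.0*st[1:,4]);Ms.append(cv2.GaussianBlur((l==i).astype(float),(0,0),1.5));print("red",st[i],c[i])
    sc=np.array([5,5,5,.1])
    def f(u):
        v=np.array(v0)+u*sc;return sum(((cv2.GaussianBlur(kmodel(p,v),(0,0),1.5)-M)**2).sum()/M.sum() for p,M in zip(ps,Ms))
    r=minimize(f,np.zeros(4),method="Nelder-Mead",options=dict(initial_simplex=np.vstack([np.zeros(4),np.eye(4)*1.5]),maxiter=250))
    return np.array(v0)+r.x*sc,r.fun
E
python3 - <<'E'
from h import *
w=ctrl.get_image("wrist")
for f0 in(-30,-10):print(fitknob([w],[78,121,130,np.radians(f0)]))
v,_=fitknob([w],[78,121,130,np.radians(-22)])
i=w["img"].copy();m=(kmodel(w,v)>.5).astype(np.uint8)
i=cv2.resize(i[140:280,140:340],None,fx=4,fy=4);m=cv2.resize(m[140:280,140:340],None,fx=4,fy=4)
c,_=cv2.findContours(m,0,1);cv2.drawContours(i,c,-1,(0,255,0),1);cv2.imwrite("pics/f1.png",i[:,:,::-1])
E
```

```text
red [ 216  181   32   55 1085] [230.08110599 206.39170507]
(array([104.56850493, 110.43566316, 100.30543633,  -0.44426446]), np.float64(0.014125522871206261))
red [ 216  181   32   55 1085] [230.08110599 206.39170507]
(array([103.51036138, 110.68779706, 101.08291679,  -0.43738027]), np.float64(0.01388823502288449))
red [ 216  181   32   55 1085] [230.08110599 206.39170507]
```

View pics/f1.png

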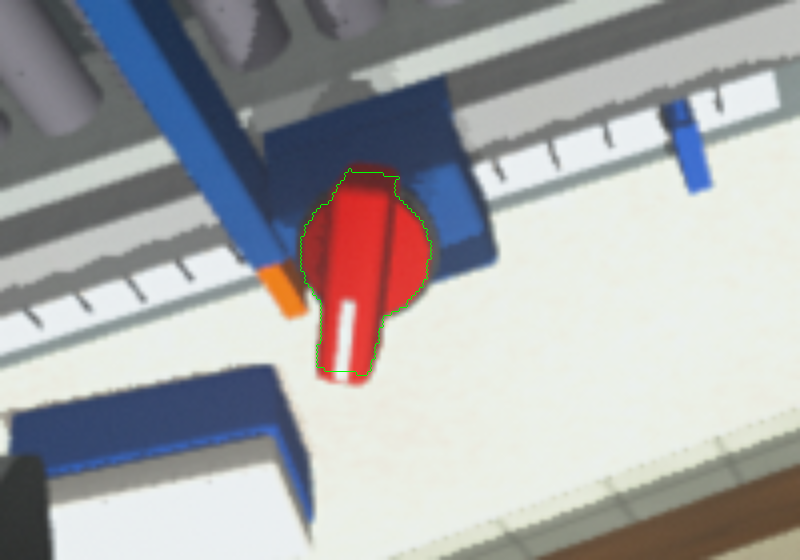

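```bash
sed -i 's/h\[...,1\]>150)&(h\[...,2\]>60)/h[...,1]>130)\&(h[...,2]>45)/' h.py
python3 - <<'E'
from h import *
w=ctrl.get_image("wrist");t=ctrl.get_image("top")
v,f=fitknob([w,t],[78,121,130,np.radians(-24)]);print(v,f)
v,f=fitknob([w],[78,121,130,np.radians(-24)]);print(v,f)
import h
for z in (125,130,135):
    r=minimize(lambda u:0,[0]);
# orange mark & lane wall via wrist
p,R,s=cur();n=RL@AX
E
```

```text
red [ 215  181   33   55 1126] [230.25843694 206.29928952]
red [236 162  16  22 218] [243.56880734 171.3853211 ]
[ 69.98956855 120.14583106 131.33320374  -0.43648898] 0.1297452468038091
red [ 215  181   33   55 1126] [230.25843694 206.29928952]
[ 98.60420874 112.23166257 105.3007436   -0.45104086] 0.011107782428696143
```

```bash
cat >> h.py <<'E'
V=[70,120.2,131.]
def G(): return l2w(V)
N=RL@AX
E
python3 - <<'E'
from h import *
todo(G()+60*N,Rt(-.436))
E
```

```text
turn deg [-3.23 -5.09  6.28] frac [-0.0718 -0.113   0.1395] shift tool now [-0.2468 -0.1808  0.7666] shift after turn [-0.1991 -0.1999  0.7756] |d| 123.80360490298237
```

Emit:
step_arm(
  series=[
    [[-0.072, -0.113, 0.1, 0, 0, 0, 0], [0, 0, 0.04, -0.067, -0.067, 0.26, 0], [0, 0, 0, -0.067, -0.067, 0.26, 0], [0, 0, 0, -0.067, -0.067, 0.26, 0], [0, 0, 0, 0, 0, 0, 0], [0, 0, 0, 0, 0, 0, 0]],
  ],
)

```text
clock: 4.6
eef_pos: [557.0, 101.3, 214.0]
tool_rot: [2.968, 0.524, 2.589]
force: [0.3, 0.4, -0.4]
width: 85.4
gripper_force: 0.0
```

```bash
python3 - <<'E'
from h import *
todo(G()-13*N,Rt(-.436))
p,R,s=cur();print(np.round(s["qpos"],2),s["force"])
w=ctrl.get_image("wrist");save(w,"w2.png");t=ctrl.get_image("top")
print(fitknob([w],[*V,-.436]));print(fitknob([w,t],[*V,-.436]))
E
```

```text
turn deg [-3.8  -2.31  4.17] frac [-0.0845 -0.0513  0.0926] shift tool now [-0.0704  0.0277  0.7781] shift after turn [-0.0387 -0.02    0.7805] |d| 117.26082819539818
[-0.54  0.41  0.15  2.25  1.45  0.25 -0.74] [ 0.27328432  0.40285769 -0.40167304]
red [ 239  166   41   71 1853] [258.34700486 198.68537507]
(array([ 90.98905433, 115.89087111, 114.10959105,  -0.44560468]), np.float64(0.015714645249626565))
red [ 239  166   41   71 1853] [258.34700486 198.68537507]
red [236 162  16  22 218] [243.56880734 171.3853211 ]
(array([ 71.29473123, 120.24961268, 130.20164959,  -0.44671628]), np.float64(0.12336807579941295))
```

View pics/w2.png

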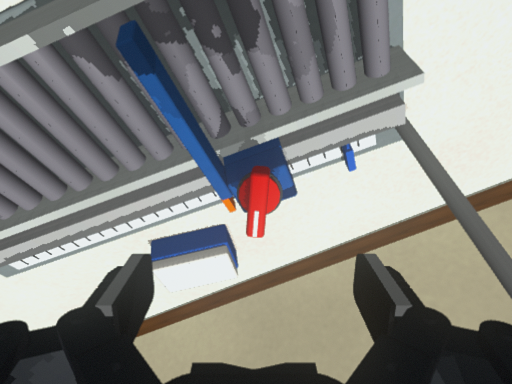

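Emit:
step_arm(
  series=[
    [[-0.04, -0.02, 0.04, 0, 0, 0.15, 0], [-0.04, -0.03, 0.05, 0, 0, 0.15, 0], [0, 0, 0, -0.02, -0.01, 0.15, 0], [0, 0, 0, -0.02, -0.01, 0.0, 0], [0, 0, 0, 0, 0, 0, 0], [0, 0, 0, 0, 0, 0, 0]],
  ],
)

```text
clock: 5.3
eef_pos: [584.4, 87.9, 179.5]
tool_rot: [2.923, 0.547, 2.545]
force: [-0.5, -0.5, 0.1]
width: 85.5
gripper_force: 0.0
```

```bash
python3 - <<'E'
from h import *
todo(G()-13*N,Rt(-.44))
p,R,s=cur();print(np.round(s["qpos"],2),s["force"])
E
```

```text
turn deg [-2.48 -0.6   2.56] frac [-0.055  -0.0134  0.0568] shift tool now [0.0062 0.049  0.4801] shift after turn [0.013  0.0278 0.4817] |d| 72.3965901418905
[-0.39  0.5   0.03  2.25  1.98  0.31 -1.26] [-0.52121011 -0.48350276  0.05034304]
```

Emit:
step_arm(
  series=[
    [[-0.05, -0.01, 0.05, 0.01, 0.03, 0.12, 0], [0, 0, 0, 0, 0, 0.12, 0], [0, 0, 0, 0, 0, 0.12, 0], [0, 0, 0, 0, 0, 0.08, 0], [0, 0, 0, 0, 0, 0, 0], [0, 0, 0, 0, 0, 0, 0]],
  ],
)

```text
clock: 5.9
eef_pos: [622.1, 86.6, 124.4]
tool_rot: [2.861, 0.544, 2.499]
force: [-0.6, -0.4, 0.6]
width: 85.1
gripper_force: 0.0
```

```bash
python3 - <<'E'
from h import *
todo(G()-13*N,Rt(-.44))
p,R,s=cur();print(np.round(s["qpos"],2),s["force"])
w=ctrl.get_image("wrist");save(w,"w3.png")
E
```

```text
turn deg [-0.29 -0.19  0.33] frac [-0.0066 -0.0043  0.0072] shift tool now [-0.0027  0.0096  0.037 ] shift after turn [-0.0025  0.0095  0.037 ] |d| 5.747162050348915
[-0.21  0.65 -0.16  2.22  2.25  0.45 -1.51] [-0.56669456 -0.36400365  0.60091383]
```

View pics/w3.png

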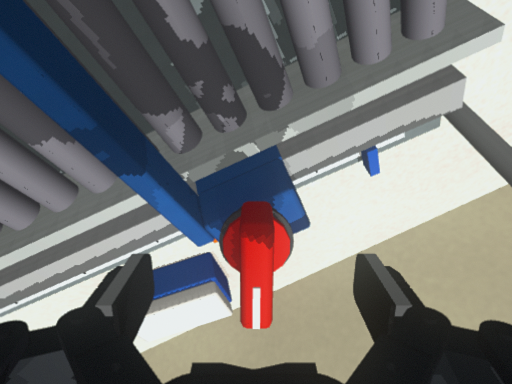

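```bash
python3 - <<'E'
from h import *
w=ctrl.get_image("wrist")
print(fitknob([w],[*V,-.44]))
K=np.array([[w["fx"],0,w["cx"]],[0,w["fy"],w["cy"]],[0,0,1.]])
print(np.round(proj(w,[G()+i*25*Rt(-.44)[:,0]+j*7*Rt(-.44)[:,1]+9*N for i,j in((1,-1),(1,1),(-1,1),(-1,-1))]),1))
i=w["img"][190:340,200:310];cv2.imwrite("pics/w3c.png",cv2.resize(i[:,:,::-1],None,fx=4,fy=4,interpolation=cv2.INTER_CUBIC))
E
```

```text
red [ 222  201   68  127 5046] [255.76159334 255.57986524]
(array([ 83.69300592, 116.71283122, 124.71541542,  -0.43224419]), np.float64(0.07115689229901115))
[[239.1 220.3]
 [274.2 220.6]
 [271.6 325.5]
 [239.9 325.3]]
```

View pics/w3c.png

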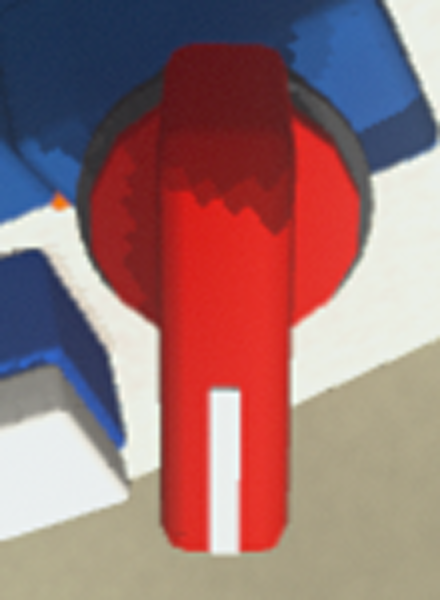

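Emit:
step_arm(
  series=[
    [[0, 0, 0, 0, 0.006, 0.035, 0], [0, 0, 0, 0, 0, 0, 0], [0, 0, 0, 0, 0, 0, 1], [0, 0, 0, 0, 0, 0, 1], [0, 0, 0, 0, 0, 0, 1], [0, 0, 0, 0, 0, 0, 1], [0, 0, 0, 0, 0, 0, 1], [0, 0, 0, 0, 0, 0, 1], [0, 0, 0, 0, 0, 0, 1], [0, 0, 0, 0, 0, 0, 1]],
  ],
)

```text
clock: 7.0
eef_pos: [625.9, 87.1, 120.1]
tool_rot: [2.86, 0.544, 2.499]
force: [-1.2, 1.5, 4.5]
width: 13.0
gripper_force: 59.3
```

Emit:
step_arm(
  series=[
    [[0, 0, -0.1, 0, 0, 0, 1], [0, 0, -0.15, 0, 0, 0, 1], [0, 0, -0.15, 0, 0, 0, 1], [0, 0, -0.15, 0, 0, 0, 1], [0, 0, 0, 0, 0, 0, 1]],
  ],
)

```text
clock: 7.5
eef_pos: [625.9, 87.0, 120.1]
tool_rot: [-3.139, 0.606, 3.011]
force: [-2.4, 1.4, 4.3]
width: 12.9
gripper_force: 59.4
```

```bash
python3 - <<'E'
from h import *
p,R,s=cur();print(np.round(s["qpos"],2),s["force"],s["torque"],R,w2l(p))
todo(p,Rt(-.44+1.1))
E
```

```text
[-0.29  0.66 -0.04  2.22  2.37  0.4  -1.21] [-2.36456324  1.42821375  4.30033958] [0.1589345  0.40266297 0.20895696] [[-0.81481764  0.1310642   0.56470735]
 [ 0.10666571  0.99137218 -0.07618158]
 [-0.56981984 -0.00183919 -0.82176759]] [ 77.23602483 119.95595685 120.10152563]
turn deg [ -0.09  -0.31 -37.89] frac [-0.0019 -0.0069 -0.8419] shift tool now [0. 0. 0.] shift after turn [0. 0. 0.] |d| 0.0
```

Emit:
step_arm(
  series=[
    [[0, 0, -0.14, 0, 0, 0, 1], [0, 0, -0.14, 0, 0, 0, 1], [0, 0, -0.14, 0, 0, 0, 1], [0, 0, -0.14, 0, 0, 0, 1], [0, 0, -0.14, 0, 0, 0, 1], [0, 0, -0.14, 0, 0, 0, 1], [0, 0, 0, 0, 0, 0, 1], [0, 0, 0, 0, 0, 0, 1]],
  ],
)

```text
clock: 8.3
eef_pos: [626.0, 86.6, 120.2]
tool_rot: [-2.74, 0.468, -2.52]
force: [-2.5, 1.0, 5.0]
width: 12.7
gripper_force: 59.6
```

```bash
python3 - <<'E'
from h import *
p,R,s=cur();print(np.round(s["qpos"],2),s["force"],s["torque"],w2l(p))
todo(p+RL@[0,-60,0],Rt(-.44+1.1))
a=ctrl.get_image("scene");b=ctrl.get_image("top");save(a,"s1.png");save(b,"t1.png")
out=[]
for P,nm in((a,"s"),(b,"t")):
    h=cv2.cvtColor(P["img"],cv2.COLOR_RGB2HSV);m=((h[...,0]>8)&(h[...,0]<20)&(h[...,1]>170)).astype(np.uint8)
    n,l,st,c=cv2.connectedComponentsWithStats(m)
    for i in range(1,n):
        if st[i,4]>8: print(nm,st[i],c[i],w2l(onz(P,c[i],28 if nm=="t" else 26)))
x=cv2.resize(a["img"][170:270,230:350],None,fx=3.3,fy=3.3,interpolation=2);y=cv2.resize(b["img"][130:230,220:340],None,fx=3.3,fy=3.3,interpolation=2)
cv2.imwrite("pics/c1.png",np.hstack([x,y])[:,:,::-1])
E
```

```text
[-0.41  0.67  0.14  2.22  2.6   0.34 -0.81] [-2.5266483   1.04717659  5.02333032] [0.04446928 0.28790113 0.15938378] [ 77.37482902 119.61088216 120.18202589]
turn deg [ 0.   -0.31 -0.34] frac [ 0.     -0.0068 -0.0075] shift tool now [ 0.2434 -0.3174  0.0013] shift after turn [ 0.2452 -0.316  -0.    ] |d| 60.00000000000002
s [287 242  15  13  74] [294.62162162 248.28378378] [177.26564344  58.99237625  26.        ]
```

View pics/c1.png

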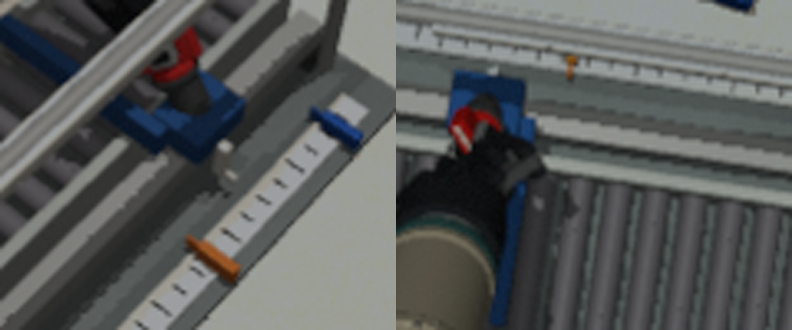

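Emit:
step_arm(
  series=[
    [[0, 0, 0, 0.04, -0.053, 0, 1], [0, 0, 0, 0.04, -0.053, 0, 1], [0, 0, 0, 0.04, -0.053, 0, 1], [0, 0, 0, 0.04, -0.053, 0, 1], [0, 0, 0, 0.04, -0.053, 0, 1], [0, 0, 0, 0, 0, 0, 1], [0, 0, 0, 0, 0, 0, 1]],
  ],
)

```text
clock: 9.1
eef_pos: [619.4, 36.0, 120.2]
tool_rot: [-2.74, 0.466, -2.522]
force: [-3.1, -0.7, 2.9]
width: 12.7
gripper_force: 59.4
```

```bash
python3 - <<'E'
from h import *
p,R,s=cur();print(np.round(s["qpos"],2),s["force"],s["torque"],w2l(p))
a=ctrl.get_image("scene");b=ctrl.get_image("top");save(a,"s2.png");save(b,"t2.png")
x=cv2.resize(a["img"][205:265,250:310],None,fx=6.6,fy=6.6,interpolation=2);y=cv2.resize(b["img"][130:190,240:300],None,fx=6.6,fy=6.6,interpolation=2)
cv2.imwrite("pics/c2.png",np.hstack([x,y])[:,:,::-1])
E
```

```text
[-0.26  0.66  0.07  2.26  2.71  0.38 -0.82] [-3.12609407 -0.69858876  2.90867177] [-0.26312451  0.51401554 -0.21403101] [ 77.35925945  68.59760938 120.20476845]
```

View pics/c2.png

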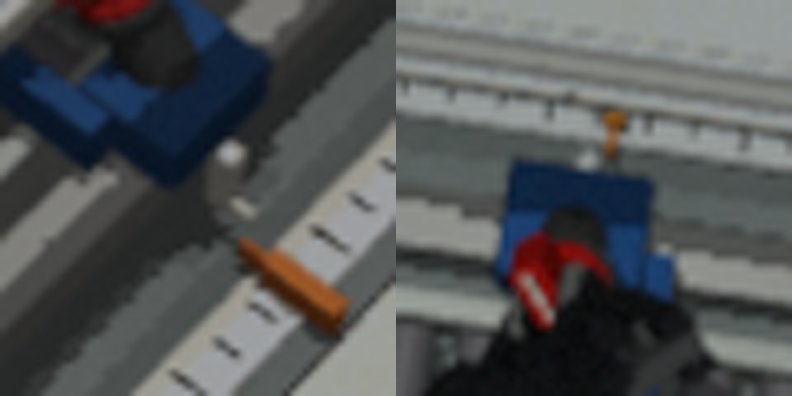

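```bash
python3 - <<'E'
from h import *
a=ctrl.get_image("scene");b=ctrl.get_image("top")
S=lambda x,y:(250+x/6.6-.4,205+y/6.6-.4);T=lambda x,y:(240+(x-396)/6.6-.4,130+y/6.6-.4)
print("cams",w2l(ray(a,(0,0))[0]),w2l(ray(b,(0,0))[0]))
f=lambda n,P,q,z:print(n,z,np.round(w2l(onz(P,q,z)),1))
for z in(24,28): f("ptr tip s",a,S(248,210),z)
f("post top s",a,S(232,150),60)
print("post top tri",w2l(tri([(a,S(232,148)),(b,T(588,158))])),"tip tri",w2l(tri([(a,S(248,210)),(b,T(588,158))])))
for q in((246,242),(347,300)):f("mark topfar edge s",a,S(*q),28)
for q in((242,254),(335,318)):f("mark topnear edge s",a,S(*q),28)
for q in((616,118),(611,154)):f("mark t",b,T(*q),28)
f("ptr t",b,T(588,155),28);f("ptr t",b,T(588,158),60)
for P,n in((a,"s"),(b,"t")):
  for k in("stop_pointer","mark_orange"):print(n,k,[(round(r["score"],2),np.round(r["centre"],1)) for r in ctrl.recognise(P,k)[:2]])
E
```

```text
cams [ 439.33795814 -371.55416221  941.89745511] [ -77.04625963   39.8949782  1251.92067393]
ptr tip s 24 [142.8  73.4  24. ]
ptr tip s 28 [144.1  71.5  28. ]
post top s 60 [134.5  71.3  60. ]
post top tri [137.85786835  69.4087636   68.08422933] tip tri [145.38260898  71.07823341  30.3532497 ]
mark topfar edge s 28 [152.   60.6  28. ]
mark topfar edge s 28 [194.2  66.2  28. ]
mark topnear edge s 28 [154.   55.8  28. ]
mark topnear edge s 28 [195.5  57.6  28. ]
mark t 28 [164.2  63.2  28. ]
mark t 28 [149.4  63.   28. ]
ptr t 28 [147.6  72.   28. ]
ptr t 60 [140.6  71.   60. ]
s stop_pointer [(0.93, array([271. , 212.8]))]
s mark_orange [(0.41, array([292.8, 248.2]))]
t stop_pointer [(0.84, array([267. , 165.8]))]
t mark_orange []
```

```bash
python3 - <<'E'
from h import *
todo(cur()[0]+RL@[0,-9,0],cur()[1])
w=ctrl.get_image("wrist");a=ctrl.get_image("scene");b=ctrl.get_image("top")
for P,nm in((w,"w"),(a,"s"),(b,"t")):
    h=cv2.cvtColor(P["img"],cv2.COLOR_RGB2HSV).astype(int);m=((h[...,0]>8)&(h[...,0]<20)&(h[...,1]>150)&(h[...,2]>60)).astype(np.uint8)
    n,l,st,c=cv2.connectedComponentsWithStats(m)
    for i in range(1,n):
        if st[i,4]>4: print(nm,st[i],c[i],w2l(onz(P,c[i],28)))
for P,k in((w,"stop_pointer"),):print(ctrl.recognise(w,k))
m=l2w([165,60,28]);print(proj(w,[m,l2w([145,69,28]),l2w([185,60,28])]))
def tabfit(P,name,xr,zb=20):
    # soft orangeness
    f=P["img"].astype(float);o=np.clip((f[...,0]-f[...,2])/np.maximum(f.max(),1)*2,0,1);q=proj(P,[m])[0].astype(int)
    o2=np.zeros_like(o);o2[q[1]-14:q[1]+14,q[0]-14:q[0]+14]=o[q[1]-14:q[1]+14,q[0]-14:q[0]+14]
    r=np.argwhere(o2>.25);wt=o2[o2>.25]
    # line fit in world at z=28
    X=np.array([w2l(onz(P,(c[1],c[0]),28)) for c in r]);print(name,len(r),"x range",X[:,0].min(),X[:,0].max(),"wmean y",(X[:,1]*wt).sum()/wt.sum(),"slope",np.polyfit(X[:,0],X[:,1],1,w=wt)[0])
tabfit(a,"s",0);tabfit(b,"t",0)
E
```

```text
turn deg [0. 0. 0.] frac [0. 0. 0.] shift tool now [ 0.0366 -0.0475  0.0002] shift after turn [ 0.0366 -0.0475  0.0002] |d| 9.0
s [286 242  16  13  78] [294.53846154 248.06410256] [177.32034241  58.38271616  28.        ]
s [  0 360  14   5  19] [  5.89473684 362.15789474] [-101.97022855 -560.63642368   28.        ]
s [  0 365   5   7  17] [  1.35294118 367.70588235] [ -99.04357463 -574.12650181   28.        ]
s [  7 365  20  13  63] [ 18.06349206 370.3015873 ] [ -67.76393115 -550.94626575   28.        ]
s [  7 366   3   3   5] [  7.8 366.8] [ -90.38857348 -562.94222273   28.        ]
s [  2 373  11  10  33] [  7.48484848 377.39393939] [ -71.79909074 -575.40930993   28.        ]
s [  0 376   3   4   5] [  0.8 377.8] [ -81.61045444 -586.30703985   28.        ]
s [ 11 379   7   5  14] [ 14.71428571 381.21428571] [ -53.73855472 -568.50531714   28.        ]
s [ 18 378   4   6   9] [ 19.66666667 380.66666667] [ -46.98246249 -560.28361      28.        ]
t [272 147   2   3   5] [272.6 147.8] [163.1903725   63.94262199  28.        ]
t [ 482  253   30  104 1592] [501.29648241 291.74937186] [-124.09873799 -598.57908248   28.        ]
[]
[[229.15658691 192.15044712]
 [249.89431273 187.46062865]
 [218.76322178 202.4648609 ]]
s 111 x range 149.94837480704518 198.64654963896044 wmean y 59.45338325074089 slope -0.006745894420597077
t 20 x range 149.18111944119622 165.86970473544687 wmean y 63.777633721196864 slope -0.0028558158353923983
```

Emit:
step_arm(
  series=[
    [[0, 0, 0, 0.019, -0.024, 0, 1], [0, 0, 0, 0.018, -0.023, 0, 1], [0, 0, 0, 0, 0, 0, 1], [0, 0, 0, 0, 0, 0, 1]],
  ],
)

```text
clock: 10.1
eef_pos: [618.4, 27.8, 120.2]
tool_rot: [-2.739, 0.466, -2.518]
force: [-2.7, -0.5, 3.2]
width: 12.5
gripper_force: 59.3
```

```bash
python3 - <<'E'
from h import *
p,R,s=cur();print(s["force"],s["torque"],w2l(p))
a=ctrl.get_image("scene");b=ctrl.get_image("top");save(a,"s3.png");save(b,"t3.png")
def crop(P,X,scale=10,n=20):
    q=proj(P,[l2w(X)])[0].astype(int);i=cv2.resize(P["img"][q[1]-n:q[1]+n,q[0]-n:q[0]+n],None,fx=scale,fy=scale,interpolation=2)
    # lane-y gridlines: points of equal lane y at z=28, from x=130..200
    for y,c in((57.5,(255,0,0)),(62.5,(0,255,0)),(67.5,(255,0,255))):
        l=((proj(P,[l2w([128,y,28]),l2w([200,y,28])])-q+n+.5)*scale).astype(int);cv2.line(i,tuple(map(int,l[0])),tuple(map(int,l[1])),c,1)
    return i
cv2.imwrite("pics/c3.png",np.hstack([crop(a,[160,62,28]),crop(b,[160,62,28])])[:,:,::-1])
E
```

```text
[-2.69457168 -0.45036436  3.18930567] [-0.05404122  0.5305954  -0.04520414] [ 77.35795542  60.28471302 120.20243212]
```

View pics/c3.png

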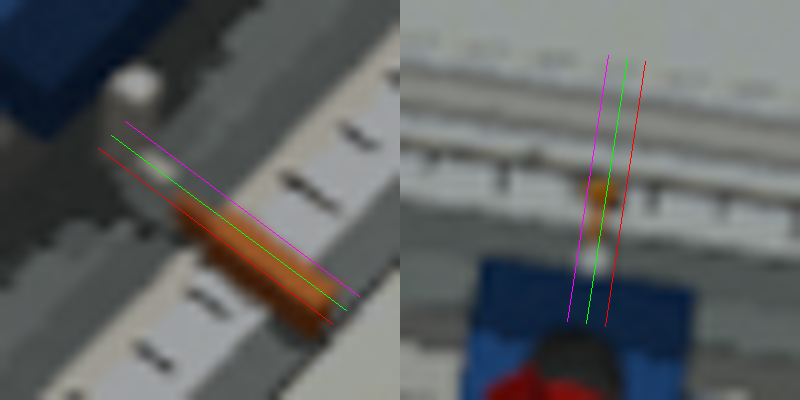

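Emit:
step_arm(
  series=[
    [[0, 0, 0.1, 0, 0, 0, 1], [0, 0, 0.14, 0, 0, 0, 1], [0, 0, 0.14, 0, 0, 0, 1], [0, 0, 0.14, 0, 0, 0, 1], [0, 0, 0.14, 0, 0, 0, 1], [0, 0, 0.14, 0, 0, 0, 1], [0, 0, 0.14, 0, 0, 0, 1], [0, 0, 0.14, 0, 0, 0, 1], [0, 0, 0.14, 0, 0, 0, 1], [0, 0, 0.14, 0, 0, 0, 1], [0, 0, 0, 0, 0, 0, 1], [0, 0, 0, 0, 0, 0, 1]],
  ],
)

```text
clock: 11.4
eef_pos: [618.3, 28.2, 120.2]
tool_rot: [2.876, 0.55, 2.527]
force: [-3.1, -0.1, 3.8]
width: 13.0
gripper_force: 59.5
```

```bash
python3 - <<'E'
from h import *
p,R,s=cur();print(s["force"],s["torque"],R.T@s["torque"],w2l(p),np.round(s["qpos"],2))
todo(p,Rt(-.44))
E
```

```text
[-3.13342371 -0.07780756  3.84449862] [ 0.16898467  0.71824183 -0.03757659] [0.2548725  0.68976359 0.07145166] [ 77.23957845  60.75608328 120.15798744] [-0.03  0.66 -0.24  2.26  2.39  0.48 -1.49]
turn deg [-0.3  -0.22  1.76] frac [-0.0067 -0.0049  0.0391] shift tool now [0. 0. 0.] shift after turn [0. 0. 0.] |d| 0.0
```

Emit:
step_arm(
  series=[
    [[0, 0, 0.06, 0, 0, 0, 1], [0, 0, 0.06, 0, 0, 0, 1], [0, 0, 0, 0, 0, 0, 1]],
  ],
)

```text
clock: 11.7
eef_pos: [618.3, 28.3, 120.2]
tool_rot: [2.822, 0.523, 2.422]
force: [-4.2, 0.1, 3.9]
width: 13.0
gripper_force: 59.5
```

```bash
python3 - <<'E'
from h import *
p,R,s=cur();print(s["force"],R.T@s["torque"],w2l(p));todo(p,Rt(-.44))
E
```

```text
[-4.2071439   0.08532999  3.94258698] [0.28292608 0.67400199 0.06453821] [ 77.22738026  60.85153182 120.16219275]
turn deg [-0.31 -0.2  -3.65] frac [-0.0069 -0.0044 -0.0812] shift tool now [0. 0. 0.] shift after turn [0. 0. 0.] |d| 0.0
```

Emit:
step_arm(
  series=[
    [[0, 0, 0.06, 0, 0, 0, 1], [0, 0, 0.06, 0, 0, 0, 1], [0, 0, 0, 0, 0, 0, 1]],
  ],
)

```text
clock: 12.0
eef_pos: [618.3, 28.4, 120.2]
tool_rot: [2.772, 0.491, 2.321]
force: [-3.6, 0.6, 3.4]
width: 12.8
gripper_force: 59.5
```

```bash
python3 - <<'E'
from h import *
p,R,s=cur();print(s["force"],R.T@s["torque"],w2l(p));todo(p,Rt(-.44))
E
```

```text
[-3.63571059  0.626869    3.38512657] [ 0.33612862  0.6429591  -0.01600687] [ 77.24438565  60.87095149 120.17953505]
turn deg [-0.32 -0.18 -9.04] frac [-0.0071 -0.0041 -0.2009] shift tool now [0. 0. 0.] shift after turn [0. 0. 0.] |d| 0.0
```

Emit:
step_arm(
  series=[
    [[0, 0, 0.06, 0, 0, 0, 1], [0, 0, 0.06, 0, 0, 0, 1], [0, 0, 0, 0, 0, 0, 1]],
  ],
)

```text
clock: 12.3
eef_pos: [618.3, 28.5, 120.2]
tool_rot: [2.73, 0.458, 2.228]
force: [-3.1, -0.4, 4.5]
width: 13.1
gripper_force: 74.8
```

```bash
python3 - <<'E'
from h import *
p,R,s=cur();print(s["force"],R.T@s["torque"],w2l(p));todo(p,Rt(-.44))
E
```

```text
[-3.13277133 -0.3561029   4.45565242] [ 0.68434814  0.38047595 -1.82872758] [ 77.17202775  60.97599508 120.19429842]
turn deg [ -0.29  -0.16 -14.14] frac [-0.0064 -0.0036 -0.3142] shift tool now [0. 0. 0.] shift after turn [0. 0. 0.] |d| 0.0
```

Emit:
step_arm(
  series=[
    [[0, 0, 0.06, 0, 0, 0, 1], [0, 0, 0.06, 0, 0, 0, 1], [0, 0, 0, 0, 0, 0, 1]],
  ],
)

```text
clock: 12.6
eef_pos: [618.3, 28.5, 120.3]
tool_rot: [2.69, 0.42, 2.137]
force: [-3.9, -2.5, 4.9]
width: 12.9
gripper_force: 111.7
```

```bash
python3 - <<'E'
from h import *
p,R,s=cur();print(s["force"],R.T@s["torque"],w2l(p));todo(p,Rt(-.44))
w=ctrl.get_image("wrist")
m=cv2.cvtColor(w["img"],cv2.COLOR_RGB2HSV);M=((m[...,1]<60)&(m[...,2]>150)).astype(np.uint8)
n,l,st,c=cv2.connectedComponentsWithStats(M)
for i in range(1,n):
    if 40<st[i,4]<900 and 200<c[i][0]<320:
        yx=np.argwhere(l==i);print(st[i],c[i],cv2.fitLine(yx[:,::-1].astype(np.float32),2,0,.01,.01).ravel())
E
```

```text
[-3.89274372 -2.50633318  4.94643529] [ 0.83100431  0.16140197 -3.22416886] [ 77.16644758  61.01303731 120.31432058]
turn deg [ -0.26  -0.13 -19.32] frac [-0.0058 -0.0029 -0.4294] shift tool now [0. 0. 0.] shift after turn [0. 0. 0.] |d| 0.0
```

Emit:
step_arm(
  series=[
    [[0, 0, -0.1, 0, 0, 0, 1], [0, 0, 0, 0, 0, 0, 1], [0, 0, 0, 0, 0, 0, 0], [0, 0, 0, 0, 0, 0, 0], [0, 0, 0, 0, 0, 0, 0], [0, 0, 0, 0, 0, 0, 0], [0, 0, 0, 0, 0, 0, 0], [0, 0, 0, 0, 0, -0.15, 0], [0, 0, 0, 0, 0, -0.2, 0], [0, 0, 0, 0, 0, -0.2, 0], [0, 0, 0, 0, 0, -0.2, 0], [0, 0, 0, 0, 0, 0, 0]],
  ],
)

```text
clock: 13.85
eef_pos: [554.4, 37.5, 215.7]
tool_rot: [2.716, 0.45, 2.203]
force: [0.2, 0.0, 0.4]
width: 85.3
gripper_force: 0.0
```

```bash
python3 - <<'E'
from h import *
p,R,s=cur();print(s["force"],w2l(p),np.round(s["qpos"],2))
w=ctrl.get_image("wrist");a=ctrl.get_image("scene");b=ctrl.get_image("top")
for x,n in((w,"w4.png"),(a,"s4.png"),(b,"t4.png")):save(x,n)
print(fitknob([w,b],[70,61,131,-.64]))
# shift of pointer region vs image s3/t3 (subpixel)
for n,P in(("s",a),("t",b)):
    o=cv2.imread(f"pics/{n}3.png",0).astype(np.float32);g=cv2.cvtColor(P["img"],cv2.COLOR_RGB2GRAY).astype(np.float32)
    q=proj(P,[l2w([146,62.5,28])])[0].astype(int);k=5
    A=o[q[1]-k:q[1]+k,q[0]-k:q[0]+k];B=g[q[1]-k:q[1]+k,q[0]-k:q[0]+k];print(n,cv2.phaseCorrelate(A,B),np.abs(A-B).mean(),np.abs(A-B).max())
    # carriage body patch
E
```

```text
[0.22142227 0.03594188 0.38929143] [ 12.71128644  61.77300072 215.68769852] [-0.1   0.39 -0.21  2.35  2.06  0.35 -1.54]
red [ 231  152   42   74 1954] [251.58137155 186.16888434]
red [259 166  18  21 223] [267.42600897 175.20179372]
(array([ 70.39300348,  60.64588957, 131.32143896,  -0.60333262]), np.float64(0.1298050674875115))
s ((-0.36854098416466563, -0.4169175444317954), 1.0085372895002365) 1.26 12.0
t ((-0.24396147945579205, -0.0318370200039686), 1.0025037765502929) 1.04 8.0
```

```bash
python3 - <<'E'
from h import *
T=np.column_stack([RL@[0,1,0],RL@[1,0,0],[0,0,-1.]]);print(np.linalg.det(T))
todo(l2w([-15,-285,215]),T)
b=ctrl.get_image("top");a=ctrl.get_image("scene")
for P in(a,b):
    h=cv2.cvtColor(P["img"],cv2.COLOR_RGB2HSV).astype(int);m=((h[...,0]>80)&(h[...,0]<95)&(h[...,1]>130)).astype(np.uint8)
    n,l,st,c=cv2.connectedComponentsWithStats(cv2.morphologyEx(m,cv2.MORPH_CLOSE,np.ones((9,9))));i=1+np.argmax(st[1:,4]);print(st[i])
    if P is b:
        q=cv2.boxPoints(cv2.minAreaRect(np.argwhere(l==i)[:,::-1].astype(np.float32)));print([np.round(w2l(onz(b,k,105)),1) for k in q])
E
```

```text
1.0000000000000004
turn deg [32.45 15.1  47.71] frac [0.721  0.3356 1.0603] shift tool now [-1.3925 -1.8483 -0.1146] shift after turn [-2.309  -0.1916 -0.0157] |d| 347.5427324342075
[ 130  234   67   66 2243]
[ 342  196   44   50 1799]
[array([ -54.2, -137.7,  105. ]), array([  58.8, -134.6,  105. ]), array([  62.9, -231.9,  105. ]), array([ -50.5, -234.2,  105. ])]
```

Emit:
step_arm(
  series=[
    [[0, 0, 0, -0.174, -0.231, -0.014, 0], [0, 0, 0, -0.174, -0.231, -0.014, 0], [0, 0, 0, -0.174, -0.231, -0.014, 0], [0, 0, 0, -0.174, -0.231, -0.014, 0], [0, 0, 0, -0.174, -0.231, -0.014, 0], [0, 0, 0, -0.174, -0.231, -0.014, 0], [0, 0, 0, -0.174, -0.231, -0.014, 0], [0, 0, 0, -0.174, -0.231, -0.014, 0], [0, 0, 0, 0, 0, 0, 0]],
  ],
)

```text
clock: 15.0
eef_pos: [495.3, -247.9, 209.2]
tool_rot: [2.73, 0.445, 2.195]
force: [1.2, -0.5, -0.2]
width: 85.9
gripper_force: 0.0
```

Emit:
step_arm(
  series=[
    [[0.09, 0.042, 0.132, 0, 0, 0, 0], [0.09, 0.042, 0.132, 0, 0, 0, 0], [0.09, 0.042, 0.132, 0, 0, 0, 0], [0.09, 0.042, 0.132, 0, 0, 0, 0], [0.09, 0.042, 0.132, 0, 0, 0, 0], [0.09, 0.042, 0.132, 0, 0, 0, 0], [0.09, 0.042, 0.132, 0, 0, 0, 0], [0.09, 0.042, 0.132, 0, 0, 0, 0], [0, 0, 0, 0, 0, 0, 0]],
  ],
)

```text
clock: 15.9
eef_pos: [499.2, -251.5, 208.8]
tool_rot: [3.02, 0.104, 1.638]
force: [0.3, 0.9, -0.4]
width: 85.2
gripper_force: 0.0
```

```bash
cat >> h.py <<'E'
TP=np.column_stack([RL@[0,1,0],RL@[1,0,0],[0,0,-1.]])
E
python3 - <<'E'
from h import *
p,R,s=cur();print(w2l(p),np.round(s["qpos"],2),s["force"]);todo(l2w([0,-282,70]),TP)
E
```

```text
[  -5.00636029 -231.99323849  208.84614518] [ 0.96  0.58 -0.85  1.93  0.73  0.78 -0.22] [ 0.31003661  0.8767913  -0.41969797]
turn deg [ 7.55  5.23 11.54] frac [0.1677 0.1162 0.2563] shift tool now [-0.236  -0.1481  0.9442] shift after turn [-0.3334  0.0334  0.9256] |d| 147.6617481668328
```

Finish the turn, shift back, then descend.

Emit:
step_arm(
  series=[
    [[0.084, 0.058, 0.128, 0, 0, 0, 0], [0.084, 0.058, 0.128, 0, 0, 0, 0], [0, 0, 0, -0.17, 0.017, 0, 0], [0, 0, 0, -0.17, 0.017, 0, 0], [0, 0, 0, 0, 0, 0, 0]],
  ],
)

```text
clock: 16.4
eef_pos: [493.3, -307.5, 207.4]
tool_rot: [-3.138, 0.006, 1.439]
force: [-0.4, 0.7, -0.2]
width: 85.2
gripper_force: 0.0
```

```bash
python3 - <<'E'
from h import *
p,R,s=cur();print(w2l(p),np.round(s["qpos"],2),s["force"]);todo(l2w([0,-282,70]),TP)
E
```

```text
[  -3.64347408 -288.27014459  207.44507687] [ 1.01  0.68 -0.82  1.73  0.58  1.   -0.17] [-0.41053826  0.6819077  -0.20240567]
turn deg [-0.19  0.32 -0.16] frac [-0.0042  0.007  -0.0036] shift tool now [0.0469 0.0272 0.916 ] shift after turn [0.0418 0.0243 0.9163] |d| 137.63625529430624
```

Emit:
step_arm(
  series=[
    [[0, 0.007, 0, 0, 0.027, 0.18, 0], [0, 0, 0, 0, 0, 0.2, 0], [0, 0, 0, 0, 0, 0.2, 0], [0, 0, 0, 0, 0, 0.2, 0], [0, 0, 0, 0, 0, 0.13, 0], [0, 0, 0, 0, 0, 0, 0]],
  ],
)

```text
clock: 17.0
eef_pos: [496.2, -301.2, 69.7]
tool_rot: [-3.134, -0.006, 1.446]
force: [-0.8, 0.7, 1.2]
width: 85.6
gripper_force: 0.0
```

```bash
python3 - <<'E'
from h import *
p,R,s=cur();print(w2l(p),s["force"]);todo(l2w([0,-252,70]),TP)
E
```

```text
[  -1.58743028 -281.60479622   69.73048573] [-0.82345338  0.68186764  1.23481905]
turn deg [-0.42 -0.33  0.24] frac [-0.0094 -0.0072  0.0054] shift tool now [ 0.1973  0.0114 -0.0008] shift after turn [ 0.1974  0.0106 -0.0018] |d| 29.648550249904215
```

Emit:
step_arm(
  series=[
    [[0, 0, 0, 0.04, 0.01, 0, 0], [0, 0, 0, 0.04, 0, 0, 0], [0, 0, 0, 0.04, 0, 0, 0], [0, 0, 0, 0.03, 0, 0, 0], [0, 0, 0, 0.01, 0, 0, 0], [0, 0, 0, 0.01, 0, 0, 0], [0, 0, 0, 0.01, 0, 0, 0], [0, 0, 0, 0.01, 0, 0, 0], [0, 0, 0, 0.01, 0, 0, 0], [0, 0, 0, 0.01, 0, 0, 0], [0, 0, 0, 0.01, 0, 0, 0], [0, 0, 0, 0.01, 0, 0, 0]],
  ],
)

```text
clock: 18.2
eef_pos: [504.7, -268.8, 72.8]
tool_rot: [-3.139, -0.004, 1.444]
force: [-1.0, -0.3, 0.6]
width: 85.8
gripper_force: 0.5
```

Emit:
step_arm(
  series=[
    [[0, 0, 0, 0.01, 0, 0, 0], [0, 0, 0, 0.01, 0, 0, 0], [0, 0, 0, 0.015, 0, 0, 0], [0, 0, 0, 0.02, 0, 0, 0], [0, 0, 0, 0.025, 0, 0, 0], [0, 0, 0, 0.025, 0, 0, 0], [0, 0, 0, 0.025, 0, 0, 0], [0, 0, 0, 0.025, 0, 0, 0], [0, 0, 0, 0.025, 0, 0, 0], [0, 0, 0, 0.025, 0, 0, 0], [0, 0, 0, 0.025, 0, 0, 0], [0, 0, 0, 0.025, 0, 0, 0]],
  ],
)

```text
clock: 19.4
eef_pos: [509.6, -230.7, 73.0]
tool_rot: [-3.139, -0.004, 1.444]
force: [0.4, -0.4, 0.0]
width: 85.2
gripper_force: 0.3
```

```bash
cat >> h.py <<'E'
def crate():
    b=ctrl.get_image("top")
    h=cv2.cvtColor(b["img"],cv2.COLOR_RGB2HSV).astype(int);m=((h[...,0]>80)&(h[...,0]<95)&(h[...,1]>130)).astype(np.uint8)
    n,l,st,c=cv2.connectedComponentsWithStats(cv2.morphologyEx(m,cv2.MORPH_CLOSE,np.ones((9,9))));i=1+np.argmax(st[1:,4]);print(st[i])
    q=cv2.boxPoints(cv2.minAreaRect(np.argwhere(l==i)[:,::-1].astype(np.float32)));print([np.round(w2l(onz(b,k,105))[:2],1) for k in q]);return b
E
python3 - <<'E'
from h import *
p,R,s=cur();print(w2l(p),s["force"]);todo(l2w([0,-81,70]),TP);b=crate();a=ctrl.get_image("scene")
for P,n in((a,"s"),(b,"t")):
  for k in("crate_center","crate_front"):
    r=ctrl.recognise(P,k)
    if r:print(n,k,round(r[0]["score"],2),w2l(onz(P,r[0]["centre"],75)))
E
```

```text
[   2.62908213 -209.96442278   73.01124936] [ 0.40233393 -0.44145425  0.00261131]
turn deg [-0.12 -0.25  0.08] frac [-0.0028 -0.0055  0.0018] shift tool now [ 0.8597 -0.0162  0.0238] shift after turn [ 0.8598 -0.0175  0.0201] |d| 129.02636179400346
[ 328  194   47   50 1794]
[array([ -54. , -101.3]), array([ 59.1, -98.6]), array([  63. , -210.9]), array([ -50.5, -212.7])]
s crate_center 0.77 [   5.29041809 -142.04749646   75.        ]
s crate_front 0.92 [  -2.30361129 -133.4640463    75.        ]
t crate_center 0.61 [251.90043577 -19.57037183  75.        ]
t crate_front 0.85 [   9.43572182 -160.65087159   75.        ]
```

Emit:
step_arm(
  series=[
    [[0, 0, 0, 0.025, 0, 0, 0], [0, 0, 0, 0.025, 0, 0.003, 0], [0, 0, 0, 0.025, 0, 0.003, 0], [0, 0, 0, 0.025, 0, 0.003, 0], [0, 0, 0, 0.025, -0.002, 0.003, 0], [0, 0, 0, 0.025, -0.002, 0.003, 0], [0, 0, 0, 0.025, -0.002, 0, 0], [0, 0, 0, 0.025, -0.002, 0, 0], [0, 0, 0, 0.025, -0.002, 0, 0], [0, 0, 0, 0.025, 0, 0, 0], [0, 0, 0, 0.025, 0, 0, 0], [0, 0, 0, 0.025, 0, 0, 0]],
  ],
)

```text
clock: 20.9
eef_pos: [513.8, -185.8, 71.0]
tool_rot: [-3.139, -0.004, 1.443]
force: [0.1, -0.8, -1.2]
width: 85.4
gripper_force: 0.3
```

Emit:
step_arm(
  series=[
    [[0, 0, 0, 0.025, 0, 0, 0], [0, 0, 0, 0.025, 0, 0, 0], [0, 0, 0, 0.025, 0, 0, 0], [0, 0, 0, 0.025, 0, 0, 0], [0, 0, 0, 0.025, 0, 0, 0], [0, 0, 0, 0.025, 0, 0, 0], [0, 0, 0, 0.025, 0, 0, 0], [0, 0, 0, 0.025, 0, 0, 0], [0, 0, 0, 0.025, 0, 0, 0], [0, 0, 0, 0.02, 0, 0, 0], [0, 0, 0, 0.02, 0, 0, 0], [0, 0, 0, 0.02, 0, 0, 0]],
  ],
)

```text
clock: 22.1
eef_pos: [519.2, -143.6, 71.1]
tool_rot: [-3.139, -0.004, 1.443]
force: [-1.0, -0.6, -0.5]
width: 85.3
gripper_force: 0.3
```

```bash
python3 - <<'E'
from h import *
p,R,s=cur();print(w2l(p),s["force"]);todo(l2w([0,-81,70]),TP);b=crate()
E
```

```text
[   0.96966954 -122.36314386   71.12527938] [-1.02516015 -0.6291892  -0.45055376]
turn deg [-0.13 -0.24  0.07] frac [-0.0029 -0.0053  0.0016] shift tool now [ 0.2757 -0.0061  0.0087] shift after turn [ 0.2758 -0.0065  0.0075] |d| 41.389807715126935
[ 293  189   59   49 1801]
[array([-53.6, -17.8]), array([ 59. , -15.2]), array([  63., -157.]), array([ -49.9, -158.4])]
```

Emit:
step_arm(
  series=[
    [[0, 0, 0, 0.02, 0, 0, 0], [0, 0, 0, 0.02, 0, 0, 0], [0, 0, 0, 0.02, 0, 0, 0], [0, 0, 0, 0.02, 0, 0, 0], [0, 0, 0, 0.02, 0, 0, 0], [0, 0, 0, 0.02, 0, 0, 0], [0, 0, 0, 0.02, 0, 0, 0], [0, 0, 0, 0.02, 0, 0, 0], [0, 0, 0, 0.02, 0, 0, 0], [0, 0, 0, 0.015, 0, 0, 0], [0, 0, 0, 0.01, 0, 0, 0]],
  ],
)

```text
clock: 23.25
eef_pos: [523.2, -112.9, 71.3]
tool_rot: [-3.139, -0.004, 1.444]
force: [-0.9, -0.6, 0.0]
width: 85.1
gripper_force: 0.2
```

Emit:
step_arm(
  series=[
    [[0, 0, 0, 0.008, 0, 0, 0], [0, 0, 0, 0.008, 0, 0, 0], [0, 0, 0, 0.008, 0, 0, 0], [0, 0, 0, 0.008, 0, 0, 0]],
  ],
)

```text
clock: 23.65
eef_pos: [523.7, -108.4, 71.3]
tool_rot: [-3.139, -0.004, 1.443]
force: [-0.3, 0.6, -0.7]
width: 85.8
gripper_force: 0.2
```

Emit:
step_arm(
  series=[
    [[0, 0, 0, 0.008, 0, 0, 0], [0, 0, 0, 0.008, 0, 0, 0], [0, 0, 0, 0.008, 0, 0, 0]],
  ],
)

```text
clock: 23.95
eef_pos: [524.2, -104.8, 71.3]
tool_rot: [-3.139, -0.004, 1.444]
force: [-0.3, -0.4, 0.1]
width: 85.4
gripper_force: 0.2
```

Emit:
step_arm(
  series=[
    [[0, 0, 0, 0.008, 0, 0, 0], [0, 0, 0, 0.008, 0, 0, 0]],
  ],
)

```text
clock: 24.15
eef_pos: [523.9, -103.4, 71.2]
tool_rot: [-3.138, -0.003, 1.443]
force: [-1.9, -3.4, 1.1]
width: 85.1
gripper_force: 1.7
```

Emit:
step_arm(
  series=[
    [[0, 0, 0, 0.008, 0, 0, 0], [0, 0, 0, 0.008, 0, 0, 0]],
  ],
)

```text
clock: 24.35
eef_pos: [523.3, -101.6, 71.1]
tool_rot: [-3.137, -0.001, 1.443]
force: [-3.8, -7.7, 4.2]
width: 85.6
gripper_force: 4.1
```

```bash
python3 - <<'E'
from h import *
p,R,s=cur();print(w2l(p),s["force"],s["torque"]);b=crate()
E
```

```text
[ -0.35491429 -80.17633668  71.11124211] [-3.84988662 -7.70005281  4.19383737] [-1.4924074   0.70656009  0.11385098]
[ 428  329   46   55 2056]
[array([-235.2, -381. ]), array([-221.7, -496.8]), array([-355.9, -519.8]), array([-367.4, -402.8])]
```

Emit:
step_arm(
  series=[
    [[0, 0, 0, -0.004, 0, 0, 0], [0, 0, 0, -0.008, 0, 0, 0], [0, 0, 0, -0.008, 0, 0, 0], [0, 0, 0, -0.02, 0, 0, 0], [0, 0, 0, -0.05, 0, 0, 0], [0, 0, 0, -0.1, 0, 0, 0], [0, 0, 0, -0.15, 0, 0, 0], [0, 0, 0, -0.1, 0, -0.15, 0], [0, 0, 0, 0, 0, -0.3, 0], [0, 0, 0, 0, 0, -0.3, 0], [0, 0, 0, -0.1, 0, -0.2, 0], [0, 0, 0, 0, 0, 0, 0]],
  ],
)

```text
clock: 25.6
eef_pos: [516.8, -184.9, 217.4]
tool_rot: [3.136, -0.001, 1.439]
force: [0.4, -0.4, -0.3]
width: 85.0
gripper_force: 0.0
```

```bash
python3 - <<'E'
from h import *
p,R,s=cur();print(w2l(p),s["force"])
w=ctrl.get_image("wrist");a=ctrl.get_image("scene");b=ctrl.get_image("top");save(w,"w9.png");save(a,"s9.png");save(b,"t9.png")
def seg(P,lo,hi,smin,name,z):
    h=cv2.cvtColor(P["img"],cv2.COLOR_RGB2HSV).astype(int);m=((h[...,0]>lo)&(h[...,0]<hi)&(h[...,1]>smin)&(h[...,2]>35)).astype(np.uint8)
    n,l,st,c=cv2.connectedComponentsWithStats(cv2.morphologyEx(m,cv2.MORPH_CLOSE,np.ones((5,5))))
    for i in range(1,n):
        X=w2l(onz(P,c[i],z))
        if st[i,4]>150 and -80<X[0]<120 and abs(X[1])<270:
            q=cv2.boxPoints(cv2.minAreaRect(np.argwhere(l==i)[:,::-1].astype(np.float32)));print(name,st[i],[np.round(w2l(onz(P,k,z))[:2],1) for k in q])
for P,n in((b,"t"),(w,"w")):
    seg(P,80,96,110,n+" crate",105);seg(P,102,120,130,n+" arm",88)
for P,n in((a,"s"),(b,"t"),(w,"w")):
  for k,z in(("crate_center",75),("crate_front",75),("stop_face",74),("stop_pointer",28)):
    r=ctrl.recognise(P,k)
    if r:print(n,k,round(r[0]["score"],2),np.round(w2l(onz(P,r[0]["centre"],z)),1))
# change of stop since s4/t4
for n,P in(("s",a),("t",b)):
    o=cv2.imread(f"pics/{n}4.png",0).astype(np.float32);g=cv2.cvtColor(P["img"],cv2.COLOR_RGB2GRAY).astype(np.float32)
    q=proj(P,[l2w([146,62.5,28])])[0].astype(int);k=5;A=o[q[1]-k:q[1]+k,q[0]-k:q[0]+k];B=g[q[1]-k:q[1]+k,q[0]-k:q[0]+k];print(n,np.abs(A-B).mean(),np.abs(A-B).max())
E
```

```text
[   3.96247991 -163.59503925  217.42894868] [ 0.43670936 -0.40693568 -0.31078901]
t crate [ 277  186   43   51 1305] [array([-53. ,  23.2]), array([60.4, 23.4]), array([ 60.7, -68. ]), array([-52.7, -67.4])]
t arm [258 155  34  78 574] [array([122.8, 103.9]), array([146.8,  44.6]), array([-34.2, -26.9]), array([-57.6,  31.6])]
w crate [ 167    0  169   60 6742] [array([-55.8, -71.5]), array([-52.8, -35.2]), array([ 57.9, -35.5]), array([ 60.5, -71.9])]
w arm [177   7  28  31 675] [array([-49.8, -36.2]), array([-30.8, -36.3]), array([-31.7, -55.7]), array([-51.2, -55.7])]
w arm [259   6  27  32 670] [array([  8.1, -35.7]), array([ 26.5, -35.8]), array([ 27. , -55.9]), array([  8.1, -55.8])]
s crate_center 0.84 [-11.1 -24.4  75. ]
s crate_front 0.8 [-20.1 -18.   75. ]
s stop_face 0.58 [101.1  55.5  74. ]
s stop_pointer 0.66 [ 35.7 106.7  28. ]
t crate_center 0.89 [ -2.9 -28.1  75. ]
t crate_front 0.72 [  8.4 -19.1  75. ]
t stop_face 0.91 [91.5 49.2 74. ]
t stop_pointer 0.92 [99.5 45.  28. ]
w crate_center 0.88 [  1.8 -47.7  75. ]
w crate_front 0.88 [  3.4 -48.5  75. ]
s 4.09 6.0
t 1.24 5.0
```

Emit:
step_arm(
  series=[
    [[0, 0, 0, 0.2, 0, 0, 0], [0, 0, 0, 0.2, 0, 0, 0], [0, 0, 0, 0.2, 0, 0, 0], [0, 0, 0, 0.2, 0, 0, 0], [0, 0, 0, 0.1, 0, 0, 0], [0, 0, 0, 0, 0, 0, 0], [0, 0, 0, 0, 0, 0, 0]],
  ],
)

```text
clock: 27.05
eef_pos: [531.7, -48.6, 213.9]
tool_rot: [-3.139, -0.003, 1.443]
force: [-0.4, -0.4, 0.7]
width: 85.2
gripper_force: 0.0
```

```bash
python3 - <<'E'
from h import *
p,R,s=cur();print(w2l(p))
w=ctrl.get_image("wrist");save(w,"w10.png")
h=cv2.cvtColor(w["img"],cv2.COLOR_RGB2HSV)
for x in(-45,-30,0,30,45):
    print("x",x)
    for y in np.arange(10,42,1.5):
        q=proj(w,[l2w([x,y,88])])[0];u,v=np.round(q).astype(int)
        if 0<=u<512 and 0<=v<384: print(f"{y:.0f}:{tuple(map(int,h[v,u]))}",end=" ")
    print()
E
```

```text
[  1.25537234 -26.54369313 213.88977308]
x -45
10:(89, 200, 176) 12:(88, 201, 179) 13:(89, 200, 177) 14:(89, 198, 178) 16:(89, 199, 177) 18:(89, 203, 166) 19:(89, 163, 105) 20:(89, 141, 92) 22:(106, 159, 133) 24:(107, 172, 179) 25:(107, 174, 180) 26:(107, 174, 182) 28:(107, 170, 183) 30:(107, 176, 185) 31:(107, 173, 186) 32:(108, 167, 159) 34:(108, 120, 87) 36:(112, 26, 106) 37:(111, 15, 118) 38:(125, 11, 140) 40:(125, 11, 144) 42:(129, 11, 159) 
x -30
10:(89, 226, 176) 12:(89, 221, 175) 13:(89, 214, 176) 14:(89, 220, 175) 16:(89, 211, 178) 18:(89, 222, 164) 19:(90, 198, 102) 20:(90, 167, 90) 22:(106, 178, 133) 24:(106, 187, 179) 25:(107, 185, 181) 26:(107, 184, 182) 28:(107, 184, 183) 30:(107, 184, 184) 31:(107, 180, 186) 32:(107, 178, 159) 34:(108, 144, 85) 36:(112, 27, 105) 37:(120, 13, 115) 38:(124, 13, 137) 40:(124, 14, 144) 42:(120, 11, 159) 
x 0
10:(89, 232, 152) 12:(89, 233, 152) 13:(89, 237, 152) 14:(89, 232, 152) 16:(89, 230, 153) 18:(89, 241, 144) 19:(90, 218, 96) 20:(90, 195, 76) 22:(106, 184, 115) 24:(106, 189, 150) 25:(107, 190, 153) 26:(106, 190, 152) 28:(106, 188, 155
[... 282 characters left out ...]
9:(89, 209, 99) 20:(89, 188, 76) 22:(106, 179, 118) 24:(106, 187, 151) 25:(106, 188, 153) 26:(107, 185, 154) 28:(107, 189, 154) 30:(107, 187, 158) 31:(106, 190, 157) 32:(107, 184, 137) 34:(107, 156, 80) 36:(120, 15, 100) 37:(120, 16, 113) 38:(120, 15, 120) 40:(124, 13, 135) 42:(124, 13, 142) 
x 45
10:(89, 219, 154) 12:(89, 209, 155) 13:(89, 212, 154) 14:(89, 214, 154) 16:(89, 212, 154) 18:(89, 220, 147) 19:(89, 206, 99) 20:(88, 187, 90) 22:(105, 182, 115) 24:(107, 185, 152) 25:(107, 185, 154) 26:(107, 185, 154) 28:(106, 184, 154) 30:(107, 185, 157) 31:(106, 187, 157) 32:(107, 180, 136) 34:(107, 150, 80) 36:(120, 20, 101) 37:(120, 11, 112) 38:(116, 15, 121) 40:(124, 13, 134) 42:(129, 13, 140)
```

```bash
python3 - <<'E'
from h import *
o=cv2.imread("pics/s9.png",0).astype(np.float32);a=ctrl.get_image("scene");g=cv2.cvtColor(a["img"],cv2.COLOR_RGB2GRAY).astype(np.float32)
q=proj(a,[l2w([56,-25,75])])[0].astype(int);k=14;A=o[q[1]-k:q[1]+k,q[0]-k:q[0]+k];B=g[q[1]-k:q[1]+k,q[0]-k:q[0]+k]
print(q,cv2.phaseCorrelate(A,B),np.abs(A-B).mean())
p,R,s=cur();print(s["clock"]);todo(l2w([-1,-125,214]),TP)
E
```

```text
[232 231] ((-0.02279311654353755, -0.028956821204875638), 0.9867170985539754) 3.6568878
27.15
turn deg [-0.16 -0.17 -0.08] frac [-0.0034 -0.0038 -0.0017] shift tool now [-0.6511 -0.0143 -0.0035] shift after turn [-0.651  -0.0151 -0.0016] |d| 97.68401296235895
```

```bash
python3 -c "
from cell import ctrl
print(ctrl.finish_job())"
```

```text
the job is handed in; nothing more can be done
None
```

I handed the job in at about 27 s: the blue stop is at the orange mark, to within about 1 mm by camera, with its knob tight on its end stop. The teal crate sits square against the stop; the last close look put any gap at 1 mm or less. I didn't re-check the wash bottle, beaker, jar and tip box at the end.

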